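# Carry a freshly glazed tile to the drying rack on the lifter

## Robot

A 7-joint arm with a two-finger parallel gripper is mounted at the origin on the work surface. World frame = base frame: x ahead of the robot, y to its left, z up, the work surface at z = 0. Lengths are in m, angles in rad, forces in N, time in s.
With the tool pointing down it reaches from about 0.425 to 0.875 m from the base axis. Payload 4.7 kg.
Tool frame: the origin (TCP) lies between the finger pads; the fingertips stand 14 mm ahead of it and the grasp point (between the pads) lies 5 mm behind it; z points along the fingers, y is the line along which they close (so a half turn about z gives the same grasp; the last joint's range is limited). The gripper opens to 87 mm and grips with 3 to 60 N. Pads are 19 mm wide; open, the fingers measure 117 mm over their backs; the gripper's body (75 mm by 190 mm) begins 51 mm behind the grasp point.
Start: joints at [1.128, 0.321, -0.07, 1.45, 0.023, 1.371, -0.057], TCP at [0.287, -0.583, 0.237] pointing down, gripper open.
Joint ranges: [-2.86, 2.86], [-0.3, 2.09], [-1.38, 1.24], [0.06, 2.45], [-1.56, 4.7], [0.09, 2.05], [-2.69, 2.69]. Speed limits (rad/s): [2.57, 2.57, 3.14, 3.14, 3.14, 3.14, 3.14].

## Interface

Orientations are given as a rotation vector (axis times angle).
In Python, from bench import ctrl gives the robot as it stands.
- The arm moves only by the tool step_arm, never from a script. Its argument "commands" is a list of rows, each an object with "travel": the shift along the tool's x, y, z in m, a list of three; "turn": the turn, a rotation vector about the tool's x, y, z in degrees, a list of three. A call has 1 to 5 rows; each row is the pose to reach, as a shift and turn from the pose commanded when the call began, along the tool's axes at that moment; what a row does not reach only later rows make up. A row lasts 1/10 s, in which the tool goes at most 50 mm and 8.59 degrees, less where a joint would pass 70% of its speed; a pose out of reach is approached as far as the arm can. A call with a gripper value outside its range is refused whole. "gripper" is the opening, from 0 (shut) to 1 (fully open), set as the call begins (left out, the last holds). The fingers move at their own pace and stop on an object; "force" is the grip in N (left out, the last holds). Time passes only in rows, so rows that repeat a pose let the fingers close. It gives the time, the measured TCP pose, the force, the opening and the grip force at its end, in the units of the state.
- ctrl.get_state(): the state, without advancing time (a new reading comes with each control period).
- ctrl.get_image(name): name is "scene" or "side" or "wrist"; returns the picture (480x640x3 uint8, red, green, blue); there is no depth.
- ctrl.camera_model(name): a dict with "fx", "fy", "cx", "cy" (pixels), "R" (3x3) and "t" (3): a world point X has camera coordinates R X + t; the wrist camera has in their place "T_tool_cam" (4x4, takes a point from camera to tool coordinates, whose origin is the TCP and whose axes are the flange's). Camera axes: x right, y down, z forward; pixel columns grow to the right and rows downward; lengths in m; the calibration is good to about 2 mm. A picture is of the moment at which its call begins: read the wrist's pose just before it. camera_model takes no time and is no camera call.
- ctrl.close_job(): hands the job in; it is judged then, once.
The state is a dict: "time": time; "joint_positions": joint angles; "qd": joint speeds; "joint_torque": joint torques, N m; "position": TCP position; "tool_rot": TCP orientation; "ft_force": force on the tool from outside, world axes, zero at the start; "torque": the same for the moment, N m; "grip_width": opening from 0.0 (shut) to 1.0 (fully open); "grip_force": force on a finger pad.
Only numpy, scipy, OpenCV 4.12 (cv2) and the standard library are available. Lean on these libraries where they do the work, as an engineer would, in place of code of your own. Each camera call takes 0.05 s, during which the arm holds its last target. There are 200 camera calls.

## Task

Swing the brass catch right off the lifter's blade, take the lifter from its dock, slide its blade under the glazed tile and carry the tile on it to the empty blue drying rack. Set the tile gently, squarely and centrally on that rack's two rails without dropping it, draw the blade out, and put the lifter back flat in its dock, leaving the catch open. Do not touch the tile with the gripper, do not force the lifter past the closed catch, and leave the vase, jar and cup as they stand.

Things in the scene. Friction and masses are not known exactly. Their poses are not given: they have to be found in the camera images.
- glazing_stand: Fixed grey stand holding the tile at the start, left or right of the dock. Base 160 (x) x 150 (y) x 8 mm; two pale rails 150 long along x, 14 wide, inner faces 44 mm from the middle line, tops 30 mm above the bench. The channel under the tile (88 wide, 22 high) is open at both ends. Origin: centre of underside. x: roughly away from the robot, the way to slide the blade in; z up.
- drying_rack: Fixed blue rack, empty, on the side opposite the grey stand; same plan (base 160 x 150 x 8 mm, two rails along x, inner faces 44 mm from the middle line, open at both ends), but the rails' tops are 55 mm above the bench. Origin: centre of underside. x: roughly away from the robot; z up.
- tile: Loose square tile 130 x 130 x 8 mm, about 0.27 kg (varies), terracotta with blue glaze and a white ring in the middle, lying on the rails of the grey stand nearly centred and square. Origin: centre of the underside; x and y along its sides, z up. Only the lifter may carry it.
- lifter: Loose, 0.26 kg, lies in the dock. Steel blade 3 mm thick, 66 wide, from 80 mm behind to 55 ahead of the origin; upright crank 26 wide, 75-80 mm behind the origin, up to a dark wooden handle 22 wide x 22 high along x, 70 to 175 mm behind the origin, centre line 62 mm up. Origin: blade's underside, the spot that belongs under the tile's centre; x to the blade's tip, z up.
- lifter_grip (a point): Place to grip the lifter's handle: on its centre line, 115 mm behind the lifter's origin and 62 mm above the blade's underside; take it from above, closing across the 22 mm width.
- dock: Fixed wooden tray 163 x 94 mm for the blade: floor 6 mm thick, rim all round to 11 mm above the bench, leaving the blade about 8 mm free on each side, 8 at each end. Origin: underside, directly below the docked lifter's origin, which lies 6 mm higher; x is the way the docked blade points, y to its left, z up.
- catch (a joint): Turn of the brass catch, rad: 0 to 0.25 at the start, across the blade; grows counter-clockwise seen from above, the free end swinging towards the blade's tip (dock +x), then out past the dock's left edge; stop at 1.75. Clear of the blade from 1.3. Light friction (0.5 N at the knob); stays where left.
- catch_knob (a point): On the axis of the upright red round knob near the catch's free end: diameter 14 mm, from 25 to 65 mm above the bench; this point is 49 mm up and 78 mm from the pivot. The catch's bar is 14 mm wide, 17 to 25 mm above the bench, above the blade.
- catch_pivot (a point): On the catch's vertical pivot axis, fixed to the dock 25 mm along its x and 60 mm along its y, 49 mm above the bench.
- vase: Bystander: slim terracotta vase, largest diameter 56 mm, 175 mm tall, loose, between the dock and the right-hand rack, towards the far side. Origin: centre of its foot.
- jar: Bystander: white glaze jar with lid, diameter 60 mm, 85 mm tall, loose, beyond the dock, to the right of its middle line. Origin: centre of its foot.
- mug: Bystander: white cup without handle, rim diameter 72 mm, 85 mm tall, loose, beyond the dock to the left. Origin: centre of its foot.
There are look-alikes about, which are no part of the job. What is meant by the lifter is not green or turquoise, and is the larger of those in its own colour.

How it is judged:
On the way, in this order (a step that is already met when the one before it is completed fails the run):
1. the catch is swung clear of the blade (at least 1.3 rad) (value of joint catch above 1.3 rad), for 0.2 s.
2. the tile is lifted off the glazing stand, resting on the lifter alone (contact force between tile and lifter above 0.5 N and z of tile in the frame of glazing_stand above 0.04 m and contact force between tile and glazing_stand below 0.05 N), for 0.2 s.
3. the tile lies on the drying rack's rails, centred and square, off the lifter (x of tile in the frame of drying_rack between -0.02 and 0.02 m and y of tile in the frame of drying_rack between -0.015 and 0.015 m and z of tile in the frame of drying_rack between 0.05 and 0.058 m and angle between tile's own z axis and vertical below 0.05 rad and contact force between tile and lifter below 0.05 N and (angle between the x axis of tile and the x axis of drying_rack, either way round below 0.17 rad or angle between the x axis of tile and the y axis of drying_rack, either way round below 0.17 rad)), for 0.2 s.
At the end, for the whole second after the job is handed in: Tile at rest, level, on the drying rack's two rails: centre within 20 mm along and 15 mm across, sides within 0.17 rad of the rack's. Lifter flat on the dock's floor (origin within 12 mm of the dock's in x and y, under 9 mm above it), at rest. Catch over 1.3 rad (all of step 3 and x of lifter in the frame of dock between -0.012 and 0.012 m and y of lifter in the frame of dock between -0.012 and 0.012 m and z of lifter in the frame of dock below 0.009 m and angle between lifter's own z axis and vertical below 0.04 rad and value of joint catch above 1.3 rad and linear speed of each of tile, lifter below 0.02 m/s); the robot touches nothing.
It fails at once if the gripper touches the tile (contact force between the fingers and tile above 0.5 N).
It fails at once if the lifter is forced out past the closed catch (raised over 25 mm with the catch under 1 rad) (z of lifter in the frame of dock above 0.031 m and value of joint catch below 1 rad).
It fails at once if the tile is dropped (falls faster than 0.45 m/s, off the lifter) (linear speed of tile above 0.45 m/s and contact force between tile and lifter below 0.02 N).
It fails at once if the tile is tipped beyond 0.5 rad (angle between tile's own z axis and vertical above 0.5 rad).
It fails at once if the vase, jar or cup is pushed over 25 mm or tipped (distance of any of vase, jar, mug from where it was at the start of the episode above 0.025 m or angle between any of vase, jar, mug's own z axis and vertical above 0.4 rad).
It also fails if it takes over 72 s, if anything falls off the work surface, if the arm or the gripper's body presses on something with over 40 N, if the wrist force passes 120 N, or if a joint passes its speed limit or range.

## Working session

There is one attempt and no reset: what is moved stays moved. The work goes in short steps, Python scripts to look and compute and a tool call to move; the robot and the scene stay as the last step left them, time stands still between calls to the robot, and variables do not carry over. Pictures are saved under pics/ and viewed, at most 10 in all, crops included, and the job is handed in when it is done.

Besides the shell and the picture viewer there is one more tool, called as name(argument=value, ...), one argument or row to a line, values as JSON. step_arm: Moves the arm, as the interface text tells. Its arguments: {"type":"object","properties":{"commands":{"type":"array"},"gripper":{"type":"number"},"force":{"type":"number"}},"required":["commands"]}

```bash
mkdir -p pics
python3 - <<'E'
from bench import ctrl
import cv2,numpy as np
s=ctrl.get_state();print({k:np.round(v,3) for k,v in s.items()})
for n in("scene","side"):
    cv2.imwrite(f"pics/{n}0.png",ctrl.get_image(n)[:,:,::-1]); m=ctrl.camera_model(n); print(n,m)
print(ctrl.camera_model("wrist"))
E
```

```text
{'time': np.float64(0.0), 'joint_positions': array([ 1.128,  0.322, -0.07 ,  1.452,  0.023,  1.371, -0.057]), 'qd': array([-0.001, -0.   , -0.   ,  0.   , -0.   , -0.001,  0.001]), 'joint_torque': array([-0.0000e+00, -4.9128e+01, -4.0400e-01, -3.1253e+01, -6.4000e-02,
        4.4000e-02,  0.0000e+00]), 'position': array([ 0.286, -0.583,  0.235]), 'tool_rot': array([-3.058e+00, -7.110e-01,  1.000e-03]), 'ft_force': array([-0.051, -0.799,  0.412]), 'torque': array([ 0.005,  0.024, -0.027]), 'grip_force': np.float64(0.0), 'grip_width': np.float64(0.999)}
scene {'fx': 458.88693386355015, 'fy': 458.88693386355015, 'cx': 320.42979407094646, 'cy': 239.7841349477007, 'R': array([[ 0.48643825,  0.87364712, -0.01088761],
       [ 0.71382027, -0.40457223, -0.57164844],
       [-0.50382384,  0.27029986, -0.82042643]]), 't': array([-0.20745802, -0.35072262,  1.70020674])}
side {'fx': 623.1951663703531, 'fy': 623.1951663703531, 'cx': 319.3513690502511, 'cy': 251.51896268841344, 'R': array([[ 0.98014849, -0.19802419, -0.00976534],
       [-0.1391949 , -0.65221885, -0.74514117],
       [ 0.14118684,  0.73170827, -0.66683527]]), 't': array([-0.51621807,  0.10414424,  2.02759145])}
{'fx': 418.1729278336092, 'fy': 418.1729278336092, 'cx': 305.7088247723168, 'cy': 231.43101976815242, 'T_tool_cam': array([[-7.50778745e-04, -9.66484956e-01, -2.56722159e-01,
         7.05817364e-02],
       [ 9.99999717e-01, -7.12436021e-04, -2.42362547e-04,
         4.67988810e-04],
       [ 5.13416425e-05, -2.56722268e-01,  9.66485217e-01,
        -1.48727382e-01],
       [ 0.00000000e+00,  0.00000000e+00,  0.00000000e+00,
         1.00000000e+00]])}
```

View pics/scene0.png

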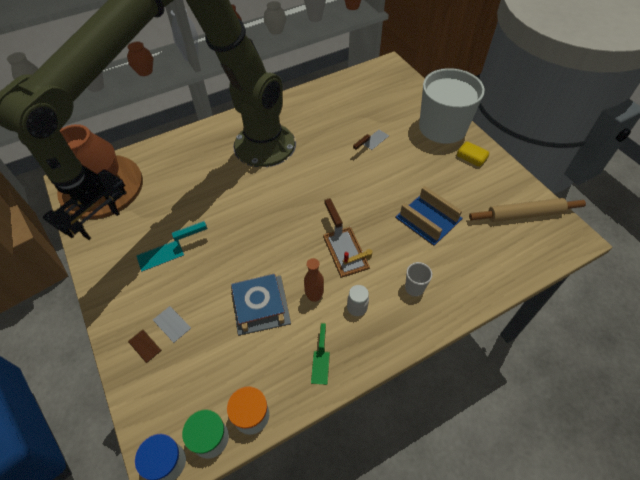

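View pics/side0.png

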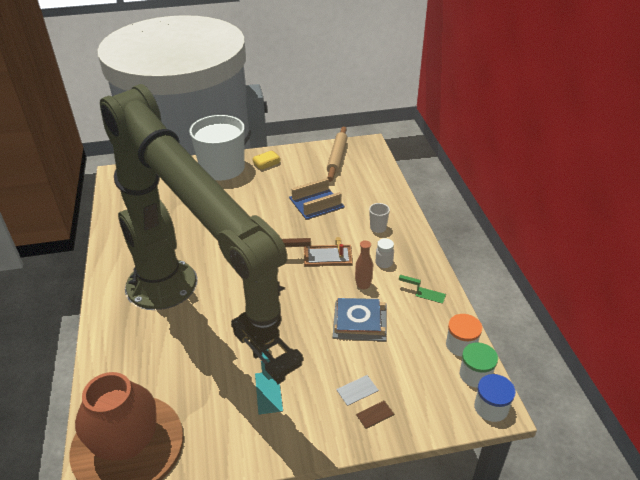

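The scene picture shows these lifter look-alikes:
- docked lifter with a dark handle (335,213), blade at (347,250)
- small one with a brown handle (372,140)
- turquoise one (180,245)
- green one (320,355)

I choose the docked one: it isn't green or turquoise, and it's larger than the other brown one. The grey stand with the tile is on the right (258,303) and the blue rack on the left (429,215). Next, a close crop to check.

Run:
```python
import cv2
a=cv2.imread("pics/scene0.png");b=cv2.imread("pics/side0.png")
cv2.imwrite("pics/c1.png",cv2.resize(a[170:340,220:480],None,fx=3,fy=3,interpolation=cv2.INTER_CUBIC))
cv2.imwrite("pics/c2.png",cv2.resize(b[170:350,270:420],None,fx=3.3,fy=3.3,interpolation=cv2.INTER_CUBIC))
```

```text
(no output)
```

View pics/c1.png

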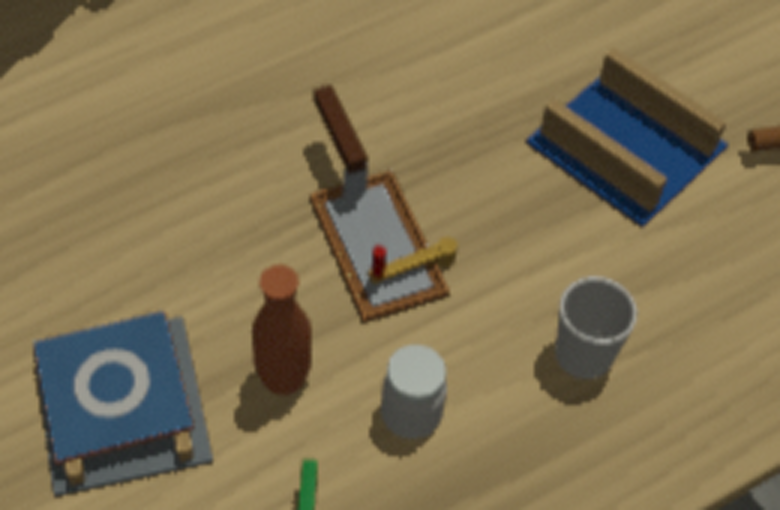

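View pics/c2.png

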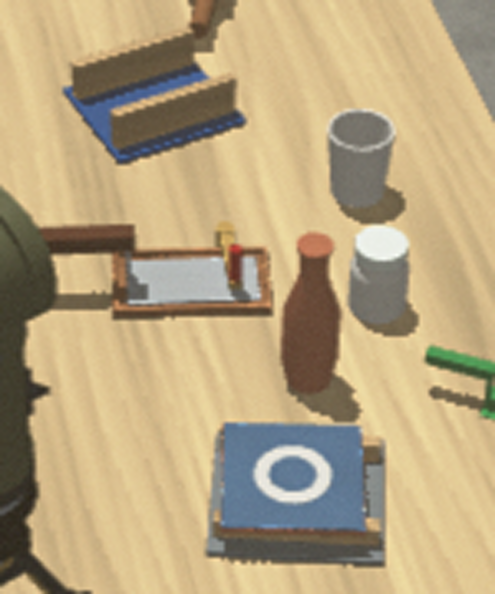

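The crops confirm the choice: the docked lifter has a dark handle and its blade lies under the brass catch. The knob top is at c1 (380,249) and c2 (236,247). Now I fit the poses to corners from both views.

```bash
cat > h.py <<'E'
import numpy as np
from bench import ctrl
from scipy.optimize import least_squares
M={n:ctrl.camera_model(n) for n in("scene","side")}
def proj(n,X):
    m=M[n];c=m["R"]@np.array(X)+m["t"];return np.array([m["cx"]+m["fx"]*c[0]/c[2],m["cy"]+m["fy"]*c[1]/c[2]])
def pix(n,u):
    u=np.array(u,float);return (u+.5)/3-.5+[220,170] if n=="scene" else (u+.5)/3.3-.5+[270,170]
def fit(obs,g,name=""):
    # obs: (cam,(u,v),(x,y,z) mm local)
    def W(p,l):
        c,s=np.cos(p[2]),np.sin(p[2]);x,y,z=np.array(l)/1000;return [p[0]+c*x-s*y,p[1]+s*x+c*y,z]
    f=lambda p:np.concatenate([proj(n,W(p,l))-pix(n,u) for n,u,l in obs])
    r=least_squares(f,g,loss="soft_l1");print(name,np.round(r.x,4),"res",np.round(r.fun,1));return r.x
def tri(a,b,name="",z=None):
    r=least_squares(lambda X:np.concatenate([proj("scene",X)-pix("scene",a),proj("side",X)-pix("side",b)]),[.6,0,.05]);print(name,np.round(r.x,4),np.round(r.fun,1));return r.x
E
python3 - <<'E'
from h import *
S,D="scene","side"
d=fit([(S,(311,198),(-94,-47,11)),(S,(390,175),(-94,47,11)),(S,(447,293),(69,47,11)),(S,(365,317),(69,-47,11)),
(D,(118,249),(-94,47,11)),(D,(268,248),(69,47,11)),(D,(271,306),(69,-47,11)),(D,(114,308),(-94,-47,11))],[.6,0,0],"dock")
l=fit([(S,(316,89),(-175,-11,79)),(S,(329,86),(-175,11,79)),(S,(351,165),(-70,-11,79)),(S,(366,156),(-70,11,79)),(D,(133,227),(-70,11,79))],[.6,0,0],"lifter")
fit([(S,(528,141),(-80,-75,8)),(S,(642,223),(80,-75,8)),(S,(725,146),(80,75,8)),(S,(657,183),(75,-58,55)),(S,(665,177),(75,-44,55)),(S,(545,108),(-75,-58,55)),(S,(607,54),(-75,44,55)),
(D,(66,93),(-80,75,8)),(D,(122,159),(-80,-75,8)),(D,(244,121),(80,-75,8)),(D,(113,112),(-75,-58,55)),(D,(236,81),(75,-51,55)),(D,(73,67),(-75,58,55))],[.6,.3,0],"rack")
fit([(S,(57,493),(80,-75,8)),(S,(212,461),(80,75,8)),(S,(180,318),(-80,75,8)),(D,(208,554),(-80,-75,8)),(D,(384,561),(80,-75,8)),(D,(384,440),(80,75,8))],[.6,-.3,0],"stand")
fit([(S,(35,343),(-65,-65,38)),(S,(163,313),(-65,65,38)),(S,(190,430),(65,65,38)),(S,(57,458),(65,-65,38)),(D,(222,424),(-65,65,38)),(D,(360,428),(65,65,38)),(D,(366,528),(65,-65,38)),(D,(220,525),(-65,-65,38))],[.6,-.3,0],"tile")
k=tri((380,249),(236,247),"knobtop .065")
c,s=np.cos(d[2]),np.sin(d[2]);P=d[:2]+np.array([c*.025-s*.06,s*.025+c*.06]);print("pivot",P,"dist",np.linalg.norm(P-k[:2]),"bar dir",np.arctan2(*(k[:2]-P)[::-1])-d[2])
tri((280,281),(316,244),"vasetop .175");tri((416,363),(382,243),"jar top .085");tri((597,312),(361,132),"mug rim .085")
E
```

```text
dock [ 0.5711  0.0139 -0.1779] res [-0.5 -0.6  0.9 -0.9  1.4  1.  -0.6  1.9 -1.8  0.   0.  -0.7  0.8  0.3
 -0.6  0.8]
lifter [ 0.569   0.013  -0.1622] res [-1.4  0.3  0.9 -0.6 -1.1  0.   0.7  1.  -0.3 -1.2]
rack [0.5769 0.3176 0.2617] res [-1.1 -0.1  0.2  1.6  1.3  0.3  0.3  2.   0.4  1.4 -0.3 -0.3 -0.7  0.7
 -1.7 -1.6 -1.6  0.5  0.4 -0.4  0.   1.5 -1.3 -1.5 -1.2 -1.9]
stand [ 0.5919 -0.2921 -0.2641] res [-1.2  1.9  0.5  0.1  0.2 -0.2 -0.8 -0.2  0.3  0.  -0.5 -0.4]
tile [ 0.586  -0.2935 -0.2432] res [-0.9  0.1  0.7 -0.3  1.4 -0.2 -0.9  2.  -0.1 -0.9  0.3 -1.1 -0.3  0.8
 -0.5  0.5]
knobtop .065 [ 0.5974 -0.0083  0.0691] [-0.2  0.7 -0.5 -0.6]
pivot [0.60628405 0.06855222] dist 0.07737894088272192 bar dir -1.50772468673011
vasetop .175 [ 0.6416 -0.1402  0.177 ] [-0.2  0.6 -0.5 -0.5]
jar top .085 [ 0.7323 -0.0529  0.0906] [-0.4  1.4 -1.3 -1.2]
mug rim .085 [0.7641 0.1265 0.0838] [-0.1  0.4 -0.3 -0.4]
```

```bash
cat >> h.py <<'E'
def tool():
    from scipy.spatial.transform import Rotation as Ro
    s=ctrl.get_state();A=Ro.from_rotvec(s["tool_rot"]).as_matrix()
    return s,[*s["position"],np.degrees(np.arctan2(A[1,0],A[0,0]))%360],A
def plan(wps,cur=None):
    "chain of commanded (x,y,z,psi deg), tool down: prints tool-frame travel & turn of each leg"
    if cur is None: cur=tool()[1]
    for w in wps:
        p=np.radians(cur[3]);d=np.subtract(w[:3],cur[:3])
        t=[d[0]*np.cos(p)+d[1]*np.sin(p),d[0]*np.sin(p)-d[1]*np.cos(p),-d[2]]
        print(np.round(w,3),"travel",np.round(t,4),"turnz",round(-((w[3]-cur[3]+180)%360-180),1));cur=w
piv=np.array([.6063,.0686]);dyaw=-.1779
def knob(q,z=.053,r=.078):
    a=dyaw-np.pi/2+q;return [piv[0]+r*np.cos(a),piv[1]+r*np.sin(a),z,np.degrees(a)+180]
E
python3 - <<'E'
from h import *
s,c,A=tool();print(np.round(c,4),A.round(3))
k=knob(.063)
w=[[.33,-.45,.3,50],[.43,-.27,.3,k[3]],[.54,-.08,.3,k[3]],[k[0],k[1],.2,k[3]],[k[0],k[1],.053,k[3]]]
plan(w,[.287,-.583,.237,c[3]])
E
```

```text
[ 0.2864 -0.583   0.2356 26.1738] [[ 0.897  0.441 -0.001]
 [ 0.441 -0.897  0.001]
 [-0.    -0.002 -1.   ]]
[ 0.33 -0.45  0.3  50.  ] travel [ 0.0973 -0.1004 -0.063 ] turnz -23.8
[ 0.43  -0.27   0.3   83.417] travel [ 0.2022 -0.0391 -0.    ] turnz -33.4
[ 5.4000e-01 -8.0000e-02  3.0000e-01  8.3417e+01] travel [ 0.2014  0.0875 -0.    ] turnz -0.0
[ 5.9700e-01 -9.0000e-03  2.0000e-01  8.3417e+01] travel [0.0772 0.0488 0.1   ] turnz -0.0
[ 5.9700e-01 -9.0000e-03  5.3000e-02  8.3417e+01] travel [0.    0.    0.147] turnz -0.0
```

step_arm(
  commands=[
    {"travel":[0.024,-0.025,-0.016],"turn":[0,0,-6]},
    {"travel":[0.049,-0.05,-0.032],"turn":[0,0,-12]},
    {"travel":[0.073,-0.075,-0.047],"turn":[0,0,-18]},
    {"travel":[0.0973,-0.1004,-0.063],"turn":[0,0,-23.8]},
    {"travel":[0.0973,-0.1004,-0.063],"turn":[0,0,-23.8]},
  ],
  gripper=0.6,
  force=20,
)

```text
time: 0.6
position: [0.3337, -0.4461, 0.3025]
tool_rot: [2.838, 1.339, 0.004]
ft_force: [1.0, -0.4, -0.0]
grip_width: 0.651
grip_force: 0.0
```

step_arm(
  commands=[
    {"travel":[0.04,-0.008,0],"turn":[0,0,-6.7]},
    {"travel":[0.081,-0.016,0],"turn":[0,0,-13.4]},
    {"travel":[0.121,-0.024,0],"turn":[0,0,-20]},
    {"travel":[0.162,-0.031,0],"turn":[0,0,-26.7]},
    {"travel":[0.2022,-0.0391,0],"turn":[0,0,-33.4]},
  ],
)

```text
time: 1.1
position: [0.4301, -0.2695, 0.299]
tool_rot: [-2.343, -2.093, 0.001]
ft_force: [1.5, -0.3, 0.5]
grip_width: 0.603
grip_force: 0.0
```

step_arm(
  commands=[
    {"travel":[0.04,0.0175,0],"turn":[0,0,0]},
    {"travel":[0.08,0.035,0],"turn":[0,0,0]},
    {"travel":[0.12,0.0525,0],"turn":[0,0,0]},
    {"travel":[0.161,0.07,0],"turn":[0,0,0]},
    {"travel":[0.2014,0.0875,0],"turn":[0,0,0]},
  ],
)

```text
time: 1.6
position: [0.5405, -0.0797, 0.299]
tool_rot: [-2.348, -2.087, 0.001]
ft_force: [0.2, -0.1, -0.4]
grip_width: 0.603
grip_force: 0.0
```

step_arm(
  commands=[
    {"travel":[0.026,0.016,0.033],"turn":[0,0,0]},
    {"travel":[0.051,0.033,0.067],"turn":[0,0,0]},
    {"travel":[0.0772,0.0488,0.1],"turn":[0,0,0]},
    {"travel":[0.0772,0.0488,0.1],"turn":[0,0,0]},
    {"travel":[0.0772,0.0488,0.1],"turn":[0,0,0]},
  ],
)

```text
time: 2.1
position: [0.5968, -0.0095, 0.1979]
tool_rot: [-2.344, -2.088, 0.003]
ft_force: [1.0, -0.5, 1.0]
grip_width: 0.595
grip_force: 0.0
```

step_arm(
  commands=[
    {"travel":[0,0,0.04],"turn":[0,0,0]},
    {"travel":[0,0,0.08],"turn":[0,0,0]},
    {"travel":[0,0,0.12],"turn":[0,0,0]},
    {"travel":[0,0,0.146],"turn":[0,0,0]},
    {"travel":[0,0,0.146],"turn":[0,0,0]},
  ],
)

```text
time: 2.6
position: [0.5948, -0.012, 0.0509]
tool_rot: [-2.347, -2.084, 0.008]
ft_force: [-0.3, -0.0, 0.1]
grip_width: 0.599
grip_force: 0.0
```

step_arm(
  commands=[
    {"travel":[0,0,0]},
    {"travel":[0,0,0]},
    {"travel":[0,0,0]},
    {"travel":[0,0,0]},
  ],
  gripper=0.0,
  force=6,
)

```text
$.commands[0]: bad value
```

Run:
```python
from h import *
s,c,A=tool();print(np.round(c,4),s["grip_width"],s["ft_force"])
q0=.063
for a,b in((q0,q0+.73),(q0+.73,q0+1.46)):
    k=knob(a)
    for i in range(1,6):
        plan([knob(a+(b-a)*i/5)],k)
```

```text
[ 5.94800e-01 -1.20000e-02  5.09000e-02  8.32034e+01] 0.5985996645011994 [-0.3390662  -0.02385982  0.10436402]
[ 6.0900e-01 -9.0000e-03  5.3000e-02  9.1782e+01] travel [ 0.0008  0.0113 -0.    ] turnz -8.4
[ 6.20000e-01 -8.00000e-03  5.30000e-02  1.00147e+02] travel [ 0.0033  0.0225 -0.    ] turnz -16.7
[ 6.31000e-01 -5.00000e-03  5.30000e-02  1.08512e+02] travel [ 0.0074  0.0331 -0.    ] turnz -25.1
[ 6.42000e-01 -1.00000e-03  5.30000e-02  1.16877e+02] travel [ 0.0129  0.043  -0.    ] turnz -33.5
[6.51000e-01 5.00000e-03 5.30000e-02 1.25243e+02] travel [ 0.0199  0.052  -0.    ] turnz -41.8
[6.60000e-01 1.20000e-02 5.30000e-02 1.33608e+02] travel [ 0.0008  0.0113 -0.    ] turnz -8.4
[6.68000e-01 2.10000e-02 5.30000e-02 1.41973e+02] travel [ 0.0033  0.0225 -0.    ] turnz -16.7
[6.74000e-01 3.00000e-02 5.30000e-02 1.50338e+02] travel [ 0.0074  0.0331 -0.    ] turnz -25.1
[6.79000e-01 4.00000e-02 5.30000e-02 1.58703e+02] travel [ 0.0129  0.043  -0.    ] turnz -33.5
[6.82000e-01 5.10000e-02 5.30000e-02 1.67069e+02] travel [ 0.0199  0.052  -0.    ] turnz -41.8
```

step_arm(
  commands=[
    {"travel":[0,0,0],"turn":[0,0,0]},
    {"travel":[0,0,0],"turn":[0,0,0]},
    {"travel":[0,0,0],"turn":[0,0,0]},
    {"travel":[0,0,0],"turn":[0,0,0]},
  ],
  gripper=0.0,
  force=6,
)

```text
time: 3.0
position: [0.5984, -0.0095, 0.0552]
tool_rot: [2.345, 2.088, 0.003]
ft_force: [-0.6, -0.5, 0.2]
grip_width: 0.321
grip_force: 0.0
```

step_arm(
  commands=[
    {"travel":[0.001,0.0113,0],"turn":[0,0,-8.4]},
    {"travel":[0.0033,0.0225,0],"turn":[0,0,-16.7]},
    {"travel":[0.0074,0.0331,0],"turn":[0,0,-25.1]},
    {"travel":[0.0129,0.043,0],"turn":[0,0,-33.5]},
    {"travel":[0.0199,0.052,0],"turn":[0,0,-41.8]},
  ],
)

```text
time: 3.5
position: [0.6517, 0.0051, 0.0544]
tool_rot: [-1.438, -2.793, -0.001]
ft_force: [-2.0, 0.7, 1.5]
grip_width: 0.157
grip_force: 6.0
```

step_arm(
  commands=[
    {"travel":[0.001,0.0113,0],"turn":[0,0,-8.4]},
    {"travel":[0.0033,0.0225,0],"turn":[0,0,-16.7]},
    {"travel":[0.0074,0.0331,0],"turn":[0,0,-25.1]},
    {"travel":[0.0129,0.043,0],"turn":[0,0,-33.5]},
    {"travel":[0.0199,0.052,0],"turn":[0,0,-41.8]},
  ],
)

```text
time: 4.0
position: [0.6825, 0.0512, 0.0544]
tool_rot: [-0.348, -3.122, -0.0]
ft_force: [-2.2, 0.6, 1.3]
grip_width: 0.156
grip_force: 6.0
```

step_arm(
  commands=[
    {"travel":[0,0,0],"turn":[0,0,0]},
    {"travel":[0,0,0],"turn":[0,0,0]},
    {"travel":[0,0,0],"turn":[0,0,0]},
    {"travel":[0,0,0],"turn":[0,0,0]},
  ],
  gripper=0.5,
)

```text
time: 4.4
position: [0.6824, 0.0494, 0.0536]
tool_rot: [0.36, 3.121, -0.002]
ft_force: [1.0, 0.4, 0.5]
grip_width: 0.43
grip_force: 0.0
```

step_arm(
  commands=[
    {"travel":[0,0,-0.03],"turn":[0,0,0]},
    {"travel":[0,0,-0.07],"turn":[0,0,0]},
    {"travel":[0,0,-0.11],"turn":[0,0,0]},
    {"travel":[0,0,-0.15],"turn":[0,0,0]},
    {"travel":[0,0,-0.15],"turn":[0,0,0]},
  ],
)

```text
time: 4.9
position: [0.6853, 0.0513, 0.2107]
tool_rot: [0.358, 3.11, 0.003]
ft_force: [1.0, -0.6, 0.5]
grip_width: 0.498
grip_force: 0.0
```

Run:
```python
from h import *
s,c,A=tool();print(np.round(c,4),s["grip_width"])
L=np.array([.5705,.0137]);yaw=-.172;u=np.array([np.cos(yaw),np.sin(yaw)])
g=L-.107*u
plan([[.56,.04,.2,170.1],[*g,.2,170.1],[*g,.078,170.1]],[.682,.051,.203,167.1])
```

```text
[6.85300e-01 5.13000e-02 2.10700e-01 1.66866e+02] 0.4976289217337175
[5.600e-01 4.000e-02 2.000e-01 1.701e+02] travel [ 0.1165 -0.038   0.003 ] turnz -3.0
[4.650e-01 3.200e-02 2.000e-01 1.701e+02] travel [ 0.0921 -0.0242 -0.    ] turnz -0.0
[4.650e-01 3.200e-02 7.800e-02 1.701e+02] travel [0.    0.    0.122] turnz -0.0
```

step_arm(
  commands=[
    {"travel":[0.039,-0.013,0.001],"turn":[0,0,-1]},
    {"travel":[0.078,-0.025,0.002],"turn":[0,0,-2]},
    {"travel":[0.1165,-0.038,0.003],"turn":[0,0,-3]},
    {"travel":[0.163,-0.045,0.003],"turn":[0,0,-3]},
    {"travel":[0.2095,-0.0573,0.003],"turn":[0,0,-3]},
  ],
)

```text
time: 5.4
position: [0.4652, 0.0422, 0.1994]
tool_rot: [-0.276, -3.127, -0.003]
ft_force: [-1.2, 0.2, 1.7]
grip_width: 0.503
grip_force: 0.0
```

step_arm(
  commands=[
    {"travel":[0,0,0],"turn":[0,0,0]},
    {"travel":[0,0,0],"turn":[0,0,0]},
  ],
)

```text
time: 5.6
position: [0.4668, 0.0403, 0.2014]
tool_rot: [0.279, 3.126, -0.01]
ft_force: [0.6, 0.9, -0.3]
grip_width: 0.502
grip_force: 0.0
```

Run:
```python
from h import *
import cv2
s,c,A=tool();print(np.round(c,4),A.round(3).tolist())
im=ctrl.get_image("wrist");cv2.imwrite("pics/w1.png",im[:,:,::-1])
np.savez("w1.npz",A=A,p=s["position"])
```

```text
[4.668000e-01 4.030000e-02 2.014000e-01 1.698128e+02] [[-0.984, 0.177, 0.003], [0.177, 0.984, -0.007], [-0.004, -0.006, -1.0]]
```

View pics/w1.png

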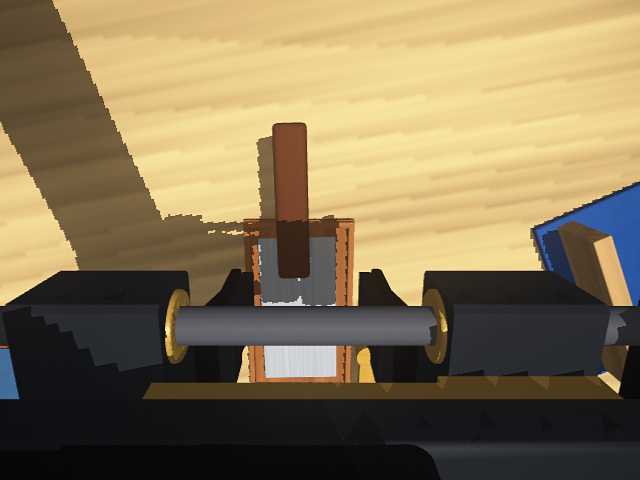

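The wrist view shows the handle top from (273..306,124) to (278..309,277). The dock's near rim corners are at (244,219) and (354,219), and the catch lies out to the right of the dock at (365,365). The blade is free.

```bash
cat >> h.py <<'E'
def wray(px,z,A,p):
    m=ctrl.camera_model("wrist");T=m["T_tool_cam"]
    r=A@(T[:3,:3]@np.array([(px[0]-m["cx"])/m["fx"],(px[1]-m["cy"])/m["fy"],1.]));o=A@T[:3,3]+p
    return (o+r*(z-o[2])/r[2])[:2]
E
python3 - <<'E'
from h import *
w=np.load("w1.npz");A,p=w["A"],w["p"]
q=[wray(u,.079,A,p) for u in((273,124),(306,124),(278,277),(309,277))]
b=(q[0]+q[1])/2;f=(q[2]+q[3])/2;print(np.round(q,4),"len",np.linalg.norm(f-b),"yaw",np.arctan2(*(f-b)[::-1]),"w",np.linalg.norm(q[0]-q[1]),np.linalg.norm(q[2]-q[3]))
u=(f-b)/np.linalg.norm(f-b);print("lifter origin",(b+f)/2+.1225*u)
r=[wray(v,.011,A,p) for v in((244,219),(354,219),(249,383))];print(np.round(r,4),np.linalg.norm(r[0]-r[1]),"yaw",np.arctan2(*(r[1]-r[0])[::-1])-np.pi/2)
E
```

```text
[[0.3976 0.0311]
 [0.4012 0.0515]
 [0.4986 0.0143]
 [0.5024 0.0354]] len 0.10241186743774028 yaw -0.1616208542020976 w 0.02071442625586742 0.021424481806868047
lifter origin [0.57084132 0.01336381]
[[ 0.4682 -0.0134]
 [ 0.4843  0.0767]
 [ 0.6221 -0.0426]] 0.09158039869968311 yaw -0.17704968745006555
```

Run:
```python
from h import *
s,c,A=tool();print(np.round(c,4))
plan([[.4672,.0304,.2,170.6],[.4672,.0304,.063,170.6]])
```

```text
[4.678000e-01 4.090000e-02 2.013000e-01 1.698694e+02]
[4.670e-01 3.000e-02 2.000e-01 1.706e+02] travel [-0.0012 -0.0105  0.0013] turnz -0.7
[4.670e-01 3.000e-02 6.300e-02 1.706e+02] travel [0.    0.    0.137] turnz -0.0
```

step_arm(
  commands=[
    {"travel":[-0.0012,-0.0105,0.0013],"turn":[0,0,-0.7]},
    {"travel":[-0.0012,-0.0105,0.04],"turn":[0,0,-0.7]},
    {"travel":[-0.0012,-0.0105,0.08],"turn":[0,0,-0.7]},
    {"travel":[-0.0012,-0.0105,0.12],"turn":[0,0,-0.7]},
    {"travel":[-0.0012,-0.0105,0.138],"turn":[0,0,-0.7]},
  ],
)

```text
time: 6.15
position: [0.4653, 0.033, 0.0584]
tool_rot: [-0.253, -3.124, -0.01]
ft_force: [-0.0, -0.4, -0.0]
grip_width: 0.502
grip_force: 0.0
```

step_arm(
  commands=[
    {"travel":[0,0,0],"turn":[0,0,0]},
    {"travel":[0,0,0],"turn":[0,0,0]},
    {"travel":[0,0,0],"turn":[0,0,0]},
    {"travel":[0,0,0],"turn":[0,0,0]},
    {"travel":[0,0,0],"turn":[0,0,0]},
  ],
  gripper=0.0,
  force=60,
)

```text
time: 6.65
position: [0.4679, 0.0316, 0.0639]
tool_rot: [0.255, 3.128, 0.0]
ft_force: [0.4, 1.0, 0.2]
grip_width: 0.247
grip_force: 60.0
```

Run:
```python
from h import *
s,c,A=tool();print(np.round(c,4),s["grip_width"],s["grip_force"],s["ft_force"])
```

```text
[4.679000e-01 3.160000e-02 6.390000e-02 1.706811e+02] 0.24672105308727096 59.98879624530673 [0.42043648 1.02081356 0.16222273]
```

Run:
```python
from h import *
s,c,A=tool()
T=np.array([.586,-.293]);u=np.array([np.cos(-.255),np.sin(-.255)]);E=T-.2325*u
plan([[.4679,.0316,.2,170.7],[.44,-.06,.2,169],[.42,-.14,.2,167],[*E,.2,165.4],[*E,.075,165.4]],c)
```

```text
[4.680e-01 3.200e-02 2.000e-01 1.707e+02] travel [-0.      0.     -0.1361] turnz -0.0
[ 4.40e-01 -6.00e-02  2.00e-01  1.69e+02] travel [ 0.0127 -0.0949 -0.    ] turnz 1.7
[ 4.20e-01 -1.40e-01  2.00e-01  1.67e+02] travel [ 0.0044 -0.0823 -0.    ] turnz 2
[  0.361  -0.234   0.2   165.4  ] travel [ 0.0362 -0.1052 -0.    ] turnz 1.6
[ 3.610e-01 -2.340e-01  7.500e-02  1.654e+02] travel [0.    0.    0.125] turnz -0.0
```

step_arm(
  commands=[
    {"travel":[0,0,-0.008],"turn":[0,0,0]},
    {"travel":[0,0,-0.025],"turn":[0,0,0]},
    {"travel":[0,0,-0.055],"turn":[0,0,0]},
    {"travel":[0,0,-0.09],"turn":[0,0,0]},
    {"travel":[0,0,-0.136],"turn":[0,0,0]},
  ],
)

```text
time: 7.15
position: [0.4645, 0.0316, 0.1991]
tool_rot: [-0.254, -3.127, 0.0]
ft_force: [1.0, -1.6, -1.9]
grip_width: 0.247
grip_force: 60.0
```

step_arm(
  commands=[
    {"travel":[0.003,-0.024,0],"turn":[0,0,0.4]},
    {"travel":[0.006,-0.048,0],"turn":[0,0,0.8]},
    {"travel":[0.01,-0.072,0],"turn":[0,0,1.3]},
    {"travel":[0.0127,-0.0949,0],"turn":[0,0,1.7]},
    {"travel":[0.0127,-0.0949,0],"turn":[0,0,1.7]},
  ],
)

```text
time: 7.65
position: [0.4369, -0.0635, 0.1989]
tool_rot: [-0.31, -3.125, 0.004]
ft_force: [-0.6, -0.3, -2.4]
grip_width: 0.247
grip_force: 60.0
```

step_arm(
  commands=[
    {"travel":[0.001,-0.02,0],"turn":[0,0,0.5]},
    {"travel":[0.002,-0.04,0],"turn":[0,0,1]},
    {"travel":[0.003,-0.061,0],"turn":[0,0,1.5]},
    {"travel":[0.0044,-0.0823,0],"turn":[0,0,2]},
    {"travel":[0.0044,-0.0823,0],"turn":[0,0,2]},
  ],
)

```text
time: 8.15
position: [0.4174, -0.1422, 0.1989]
tool_rot: [-0.362, -3.12, 0.001]
ft_force: [-0.3, 0.8, -2.7]
grip_width: 0.246
grip_force: 60.0
```

step_arm(
  commands=[
    {"travel":[0.01,-0.026,0],"turn":[0,0,0.4]},
    {"travel":[0.018,-0.052,0],"turn":[0,0,0.8]},
    {"travel":[0.027,-0.079,0],"turn":[0,0,1.2]},
    {"travel":[0.0362,-0.1052,0],"turn":[0,0,1.6]},
    {"travel":[0.0362,-0.1052,0],"turn":[0,0,1.6]},
  ],
)

```text
time: 8.65
position: [0.3577, -0.2364, 0.1988]
tool_rot: [-0.406, -3.114, 0.001]
ft_force: [-0.6, -0.3, -3.4]
grip_width: 0.246
grip_force: 60.0
```

step_arm(
  commands=[
    {"travel":[0,0,0.02],"turn":[0,0,0]},
    {"travel":[0,0,0.04],"turn":[0,0,0]},
    {"travel":[0,0,0.06],"turn":[0,0,0]},
    {"travel":[0,0,0.06],"turn":[0,0,0]},
    {"travel":[0,0,0.06],"turn":[0,0,0]},
  ],
)

```text
time: 9.15
position: [0.3603, -0.2333, 0.1393]
tool_rot: [-0.397, -3.116, -0.001]
ft_force: [0.5, -0.1, -2.4]
grip_width: 0.247
grip_force: 60.0
```

Run:
```python
from h import *
import cv2
s,c,A=tool();print(np.round(c,4),A.round(3).tolist(),s["ft_force"])
a=ctrl.get_image("scene");b=ctrl.get_image("side")
a=cv2.resize(a[170:340,190:380],None,fx=3,fy=3,interpolation=cv2.INTER_CUBIC)[:, :, ::-1]
cv2.imwrite("pics/s2.png",a);cv2.imwrite("pics/side2.png",b[:,:,::-1])
```

```text
[ 3.603000e-01 -2.333000e-01  1.393000e-01  1.654935e+02] [[-0.968, 0.25, 0.0], [0.25, 0.968, 0.001], [0.0, 0.001, -1.0]] [ 0.45206898 -0.08554476 -2.3512756 ]
```

View pics/s2.png

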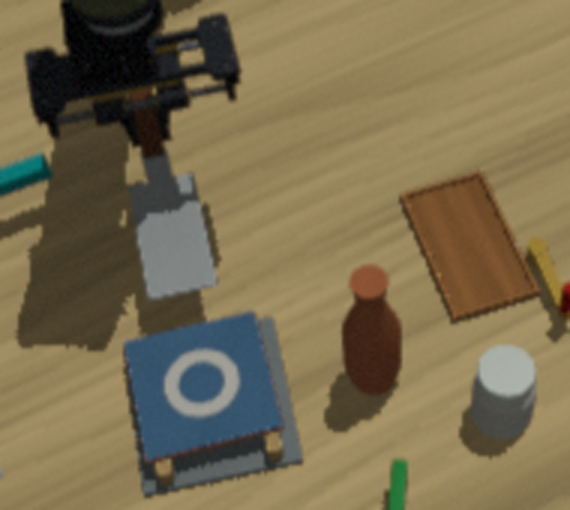

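The crop shows the lifter level in the gripper, with its blade tip corners at crop (150,299) and (216,284), lined up with the tile. The dock is empty and the catch is open. Now I compare the tip height with a level blade.

Run:
```python
from h import *
p=np.array([.3603,-.2333]);y=np.radians(-14.5);u=np.array([np.cos(y),np.sin(y)]);v=np.array([-u[1],u[0]])
for side,o in((-1,(150,298)),(1,(216,284))):
    ob=(np.array(o)+.5)/3-.5+[190,170]
    for z in(.079,.084,.089): print(side,z,proj("scene",[*(p+(.1045+.055)*u+side*.033*v),z]).round(1),ob.round(1))
```

```text
-1 0.079 [239.6 271.3] [239.7 269. ]
-1 0.084 [239.3 270.4] [239.7 269. ]
-1 0.089 [239.  269.5] [239.7 269. ]
1 0.079 [262.6 266.1] [261.7 264.3]
1 0.084 [262.4 265.2] [261.7 264.3]
1 0.089 [262.2 264.3] [261.7 264.3]
```

step_arm(
  commands=[
    {"travel":[0,0,0.02],"turn":[0,0,0]},
    {"travel":[0,0,0.04],"turn":[0,0,0]},
    {"travel":[0,0,0.055],"turn":[0,0,0]},
    {"travel":[0,0,0.065],"turn":[0,0,0]},
    {"travel":[0,0,0.065],"turn":[0,0,0]},
  ],
)

```text
time: 9.75
position: [0.3594, -0.234, 0.0735]
tool_rot: [-0.399, -3.115, -0.002]
ft_force: [0.2, 0.4, -2.1]
grip_width: 0.246
grip_force: 60.0
```

step_arm(
  commands=[
    {"travel":[-0.01,0,0],"turn":[0,0,0]},
    {"travel":[-0.02,0,0],"turn":[0,0,0]},
    {"travel":[-0.03,0,0],"turn":[0,0,0]},
    {"travel":[-0.03,0,0],"turn":[0,0,0]},
    {"travel":[-0.03,0,0],"turn":[0,0,0]},
  ],
)

```text
time: 10.25
position: [0.3892, -0.2418, 0.0739]
tool_rot: [-0.398, -3.116, -0.001]
ft_force: [0.3, 0.1, -2.8]
grip_width: 0.244
grip_force: 60.0
```

Run:
```python
from h import *
s,c,A=tool();print(np.round(c,4),A.round(3).tolist(),s["ft_force"])
T=np.array([.586,-.293]);u=np.array([np.cos(-.255),np.sin(-.255)]);G=T-.1045*u
plan([[*G,.074,165.4]])
```

```text
[ 3.892000e-01 -2.418000e-01  7.390000e-02  1.654291e+02] [[-0.968, 0.252, 0.0], [0.252, 0.968, 0.001], [0.0, 0.001, -1.0]] [ 0.30746943  0.09323582 -2.82342931]
[ 4.850e-01 -2.670e-01  7.400e-02  1.654e+02] travel [-0.0989  0.     -0.0001] turnz 0.0
```

step_arm(
  commands=[
    {"travel":[-0.012,0,0],"turn":[0,0,0]},
    {"travel":[-0.024,0,0],"turn":[0,0,0]},
    {"travel":[-0.036,0,0],"turn":[0,0,0]},
    {"travel":[-0.048,0,0],"turn":[0,0,0]},
    {"travel":[-0.06,0,0],"turn":[0,0,0]},
  ],
)

```text
time: 10.75
position: [0.448, -0.2573, 0.0737]
tool_rot: [0.399, 3.116, 0.001]
ft_force: [-0.1, -0.3, -2.5]
grip_width: 0.247
grip_force: 60.0
```

step_arm(
  commands=[
    {"travel":[-0.012,0,0],"turn":[0,0,0]},
    {"travel":[-0.024,0,0],"turn":[0,0,0]},
    {"travel":[-0.033,0,0],"turn":[0,0,0]},
    {"travel":[-0.039,0,0],"turn":[0,0,0]},
    {"travel":[-0.039,0,0],"turn":[0,0,0]},
  ],
)

```text
time: 11.25
position: [0.4853, -0.2669, 0.0738]
tool_rot: [0.399, 3.116, 0.001]
ft_force: [1.0, 0.6, -2.8]
grip_width: 0.247
grip_force: 60.0
```

step_arm(
  commands=[
    {"travel":[0,0,-0.004],"turn":[0,0,0]},
    {"travel":[0,0,-0.008],"turn":[0,0,0]},
    {"travel":[0,0,-0.011],"turn":[0,0,0]},
    {"travel":[0,0,-0.014],"turn":[0,0,0]},
    {"travel":[0,0,-0.017],"turn":[0,0,0]},
  ],
)

```text
time: 11.75
position: [0.4838, -0.2668, 0.0908]
tool_rot: [-0.399, -3.115, -0.0]
ft_force: [-0.3, 0.3, -4.9]
grip_width: 0.244
grip_force: 60.0
```

step_arm(
  commands=[
    {"travel":[0,0,-0.004],"turn":[0,0,0]},
    {"travel":[0,0,-0.008],"turn":[0,0,0]},
    {"travel":[0,0,-0.013],"turn":[0,0,0]},
    {"travel":[0,0,-0.018],"turn":[0,0,0]},
    {"travel":[0,0,-0.023],"turn":[0,0,0]},
  ],
)

```text
time: 12.25
position: [0.4846, -0.2669, 0.1143]
tool_rot: [0.399, 3.116, -0.0]
ft_force: [-0.1, 0.1, -5.8]
grip_width: 0.246
grip_force: 60.0
```

Run:
```python
from h import *
import cv2
s,c,A=tool();print(np.round(c,4),A.round(3).tolist(),s["ft_force"],s["torque"])
b=ctrl.get_image("side");a=ctrl.get_image("scene")
A1=cv2.resize(a[210:350,190:330],(560,560),interpolation=cv2.INTER_CUBIC)
cv2.imwrite("pics/s3.png",A1[:,:,::-1])
```

```text
[ 4.846000e-01 -2.669000e-01  1.143000e-01  1.653978e+02] [[-0.968, 0.252, 0.0], [0.252, 0.968, -0.0], [-0.0, -0.0, -1.0]] [-0.09951545  0.09321284 -5.79237868] [0.23032752 0.25018541 0.02677261]
```

View pics/s3.png

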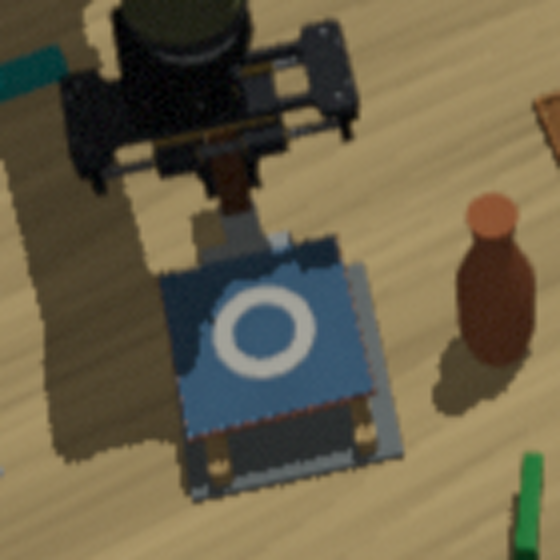

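Run:
```python
from h import *
import h
h.pix=lambda n,u:(np.array(u)+.5)/4-.5+[190,210]
for z in(62,67,72):
    t=fit([("scene",(161,277),(-65,-65,z)),("scene",(337,238),(-65,65,z)),("scene",(376,393),(65,65,z)),("scene",(185,436),(65,-65,z))],[.586,-.29,-.25],z)
p=np.array([.4846,-.2669]);y=np.radians(-14.6);d=t[:2]-p
R=np.array([.5769,.3176]);u=np.array([np.cos(.2617),np.sin(.2617)]);G=R-.1045*u
a=np.degrees(.2617)+180
plan([[.4846,-.2669,.27,165.4],[.49,-.17,.27,170],[.49,-.07,.27,176],[.49,.03,.27,182],[.485,.13,.27,188],[.48,.22,.27,192],[*G,.27,a],[*G,.12,a]],[.4846,-.2669,.1143,165.4])
```

```text
62 [ 0.5829 -0.292  -0.2578] res [-0.5 -0.4  0.4 -0.6 -0.1  0.2  0.2  0.6]
67 [ 0.5856 -0.2925 -0.2575] res [-0.6 -0.4  0.5 -0.7 -0.   0.3  0.1  0.7]
72 [ 0.5883 -0.2931 -0.257 ] res [-0.7 -0.5  0.6 -0.8  0.1  0.3 -0.   0.8]
[  0.485  -0.267   0.27  165.4  ] travel [ 0.      0.     -0.1557] turnz -0.0
[  0.49  -0.17   0.27 170.  ] travel [ 0.0192  0.0951 -0.    ] turnz -4.6
[ 4.90e-01 -7.00e-02  2.70e-01  1.76e+02] travel [ 0.0174  0.0985 -0.    ] turnz -6
[4.90e-01 3.00e-02 2.70e-01 1.82e+02] travel [ 0.007   0.0998 -0.    ] turnz -6
[4.85e-01 1.30e-01 2.70e-01 1.88e+02] travel [ 0.0015  0.1001 -0.    ] turnz -6
[  0.48   0.22   0.27 192.  ] travel [-0.0076  0.0898 -0.    ] turnz -4
[  0.476   0.291   0.27  194.994] travel [-0.0107  0.0699 -0.    ] turnz -3.0
[4.76000e-01 2.91000e-01 1.20000e-01 1.94994e+02] travel [-0.    0.    0.15] turnz -0.0
```

Tile centre matches the lifter origin to within 1–2 mm. I lift it clear of the vase and carry it over.

step_arm(
  commands=[
    {"travel":[0,0,-0.006],"turn":[0,0,0]},
    {"travel":[0,0,-0.018],"turn":[0,0,0]},
    {"travel":[0,0,-0.036],"turn":[0,0,0]},
    {"travel":[0,0,-0.054],"turn":[0,0,0]},
    {"travel":[0,0,-0.072],"turn":[0,0,0]},
  ],
)

```text
time: 12.85
position: [0.4847, -0.2668, 0.1874]
tool_rot: [0.399, 3.116, -0.0]
ft_force: [-0.2, 0.2, -4.2]
grip_width: 0.246
grip_force: 60.0
```

step_arm(
  commands=[
    {"travel":[0,0,-0.018],"turn":[0,0,0]},
    {"travel":[0,0,-0.036],"turn":[0,0,0]},
    {"travel":[0,0,-0.054],"turn":[0,0,0]},
    {"travel":[0,0,-0.07],"turn":[0,0,0]},
    {"travel":[0,0,-0.0837],"turn":[0,0,0]},
  ],
)

```text
time: 13.35
position: [0.4848, -0.2667, 0.2714]
tool_rot: [0.398, 3.115, -0.001]
ft_force: [-0.5, 0.0, -5.4]
grip_width: 0.248
grip_force: 60.0
```

step_arm(
  commands=[
    {"travel":[0.0006,0.003,0],"turn":[0,0,-0.2]},
    {"travel":[0.0028,0.014,0],"turn":[0,0,-0.7]},
    {"travel":[0.0068,0.034,0],"turn":[0,0,-1.7]},
    {"travel":[0.013,0.064,0],"turn":[0,0,-3.1]},
    {"travel":[0.0192,0.0951,0],"turn":[0,0,-4.6]},
  ],
)

```text
time: 13.85
position: [0.4897, -0.1659, 0.2689]
tool_rot: [-0.268, -3.129, -0.002]
ft_force: [0.7, 1.1, -4.8]
grip_width: 0.249
grip_force: 60.0
```

step_arm(
  commands=[
    {"travel":[0.0035,0.0197,0],"turn":[0,0,-1.2]},
    {"travel":[0.007,0.0394,0],"turn":[0,0,-2.4]},
    {"travel":[0.0105,0.0591,0],"turn":[0,0,-3.6]},
    {"travel":[0.014,0.0788,0],"turn":[0,0,-4.8]},
    {"travel":[0.0174,0.0985,0],"turn":[0,0,-6]},
  ],
)

```text
time: 14.35
position: [0.4899, -0.0687, 0.2696]
tool_rot: [0.108, 3.14, -0.0]
ft_force: [-0.4, -0.2, -5.6]
grip_width: 0.246
grip_force: 60.0
```

step_arm(
  commands=[
    {"travel":[0.0014,0.02,0],"turn":[0,0,-1.2]},
    {"travel":[0.0028,0.04,0],"turn":[0,0,-2.4]},
    {"travel":[0.0042,0.06,0],"turn":[0,0,-3.6]},
    {"travel":[0.0056,0.08,0],"turn":[0,0,-4.8]},
    {"travel":[0.007,0.0998,0],"turn":[0,0,-6]},
  ],
)

```text
time: 14.85
position: [0.4898, 0.0317, 0.2696]
tool_rot: [-0.057, 3.141, 0.0]
ft_force: [0.7, -0.7, -5.2]
grip_width: 0.25
grip_force: 60.0
```

step_arm(
  commands=[
    {"travel":[0.0003,0.02,0],"turn":[0,0,-1.2]},
    {"travel":[0.0006,0.04,0],"turn":[0,0,-2.4]},
    {"travel":[0.0009,0.06,0],"turn":[0,0,-3.6]},
    {"travel":[0.0012,0.08,0],"turn":[0,0,-4.8]},
    {"travel":[0.0015,0.1001,0],"turn":[0,0,-6]},
  ],
)

```text
time: 15.35
position: [0.4847, 0.1316, 0.2696]
tool_rot: [-0.221, 3.134, 0.0]
ft_force: [0.3, -0.2, -5.3]
grip_width: 0.249
grip_force: 60.0
```

step_arm(
  commands=[
    {"travel":[-0.0016,0.019,0],"turn":[0,0,-0.8]},
    {"travel":[-0.0031,0.037,0],"turn":[0,0,-1.6]},
    {"travel":[-0.0046,0.055,0],"turn":[0,0,-2.4]},
    {"travel":[-0.0061,0.073,0],"turn":[0,0,-3.2]},
    {"travel":[-0.0076,0.0898,0],"turn":[0,0,-4]},
  ],
)

```text
time: 15.85
position: [0.4797, 0.2217, 0.2696]
tool_rot: [0.33, -3.124, -0.001]
ft_force: [0.7, 0.1, -4.6]
grip_width: 0.247
grip_force: 60.0
```

step_arm(
  commands=[
    {"travel":[-0.0026,0.017,0],"turn":[0,0,-0.7]},
    {"travel":[-0.0052,0.034,0],"turn":[0,0,-1.5]},
    {"travel":[-0.0075,0.049,0],"turn":[0,0,-2.1]},
    {"travel":[-0.0095,0.062,0],"turn":[0,0,-2.7]},
    {"travel":[-0.0107,0.0699,0],"turn":[0,0,-3]},
  ],
)

```text
time: 16.35
position: [0.4753, 0.2926, 0.2694]
tool_rot: [0.413, -3.114, -0.003]
ft_force: [0.2, -0.4, -4.0]
grip_width: 0.245
grip_force: 60.0
```

step_arm(
  commands=[
    {"travel":[0,0,0],"turn":[0,0,0]},
    {"travel":[0,0,0.006],"turn":[0,0,0]},
    {"travel":[0,0,0.018],"turn":[0,0,0]},
    {"travel":[0,0,0.034],"turn":[0,0,0]},
    {"travel":[0,0,0.05],"turn":[0,0,0]},
  ],
)

```text
time: 16.85
position: [0.4758, 0.2895, 0.2176]
tool_rot: [0.408, -3.114, 0.001]
ft_force: [0.1, -0.1, -4.3]
grip_width: 0.247
grip_force: 60.0
```

step_arm(
  commands=[
    {"travel":[0,0,0.016],"turn":[0,0,0]},
    {"travel":[0,0,0.031],"turn":[0,0,0]},
    {"travel":[0,0,0.043],"turn":[0,0,0]},
    {"travel":[0,0,0.052],"turn":[0,0,0]},
    {"travel":[0,0,0.055],"turn":[0,0,0]},
  ],
)

```text
time: 17.35
position: [0.4755, 0.2903, 0.1634]
tool_rot: [0.41, -3.113, 0.0]
ft_force: [0.3, -0.5, -5.2]
grip_width: 0.246
grip_force: 60.0
```

Run:
```python
from h import *
import cv2
s,c,A=tool();print(np.round(c,4),A.round(3).tolist(),s["ft_force"],s["torque"])
a=ctrl.get_image("scene")
cv2.imwrite("pics/s4.png",cv2.resize(a[140:280,350:490],(560,560),interpolation=cv2.INTER_CUBIC)[:,:,::-1])
```

```text
[4.755000e-01 2.903000e-01 1.634000e-01 1.950011e+02] [[-0.966, -0.259, -0.001], [-0.259, 0.966, -0.0], [0.002, -0.0, -1.0]] [ 0.26418898 -0.4704979  -5.20559639] [ 0.04325855  0.25867559 -0.00996873]
```

View pics/s4.png

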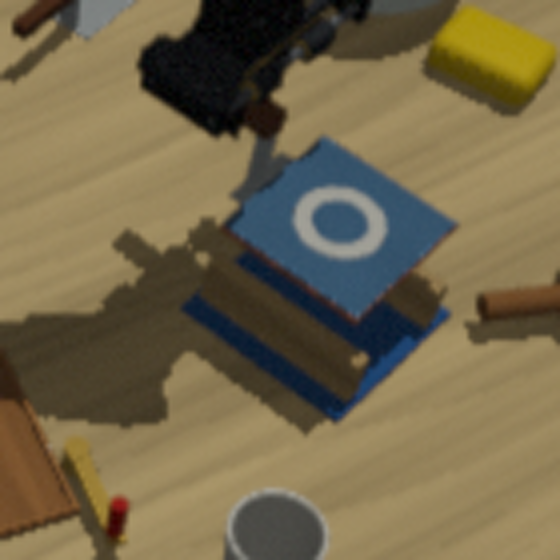

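Run:
```python
from h import *
import h
h.pix=lambda n,u:(np.array(u)+.5)/4-.5+[350,140]
S="scene"
t=fit([(S,(227,229),(-65,-65,116)),(S,(358,318),(65,-65,116)),(S,(457,226),(65,65,116)),(S,(322,138),(-65,65,116))],[.57,.3,.26],"tile")
r=fit([(S,(185,303),(-80,-75,8)),(S,(338,418),(80,-75,8)),(S,(449,313),(80,75,8)),(S,(366,357),(75,-44,55)),(S,(345,355+7),(75,-58,55))],[.57,.3,.26],"rack")
R=np.array([.5769,.3176])
for R in(R,r[:2]):
    d=R-t[:2];c,s=np.cos(.262),np.sin(.262);print("move along",c*d[0]+s*d[1],"across",-s*d[0]+c*d[1])
```

```text
tile [0.577  0.3162 0.2869] res [-2.  -0.3  0.2  1.   0.9 -0.4  0.  -0.2]
rack [0.5721 0.3203 0.2513] res [-1.5 -0.4 -0.9 -0.   0.5 -0.3  0.1 -0.2  2.5  1.1]
move along 0.0002831946261241106 across 0.0013970663299397413
move along -0.0036349742536498156 across 0.005237715649102595
```

step_arm(
  commands=[
    {"travel":[0.001,0.001,0.004],"turn":[0,0,0]},
    {"travel":[0.001,0.0025,0.013],"turn":[0,0,0]},
    {"travel":[0.001,0.0025,0.023],"turn":[0,0,0]},
    {"travel":[0.001,0.0025,0.032],"turn":[0,0,0]},
    {"travel":[0.001,0.0025,0.039],"turn":[0,0,0]},
  ],
)

```text
time: 17.9
position: [0.4739, 0.2924, 0.1243]
tool_rot: [0.41, -3.114, 0.001]
ft_force: [0.6, 0.5, -5.2]
grip_width: 0.247
grip_force: 60.0
```

step_arm(
  commands=[
    {"travel":[0,0,0.004],"turn":[0,0,0]},
    {"travel":[0,0,0.007],"turn":[0,0,0]},
    {"travel":[0,0,0.009],"turn":[0,0,0]},
    {"travel":[0,0,0.011],"turn":[0,0,0]},
    {"travel":[0,0,0.013],"turn":[0,0,0]},
  ],
)

```text
time: 18.4
position: [0.4745, 0.2929, 0.1127]
tool_rot: [-0.41, 3.114, 0.0]
ft_force: [0.4, -0.5, -4.7]
grip_width: 0.249
grip_force: 60.0
```

step_arm(
  commands=[
    {"travel":[0,0,0.002],"turn":[0,0,0]},
    {"travel":[0,0,0.004],"turn":[0,0,0]},
    {"travel":[0,0,0.007],"turn":[0,0,0]},
    {"travel":[0,0,0.011],"turn":[0,0,0]},
    {"travel":[0,0,0.016],"turn":[0,0,0]},
  ],
)

```text
time: 18.9
position: [0.4745, 0.2929, 0.0965]
tool_rot: [-0.41, 3.114, 0.0]
ft_force: [0.5, -0.8, -3.2]
grip_width: 0.245
grip_force: 60.0
```

step_arm(
  commands=[
    {"travel":[0,0,0.004],"turn":[0,0,0]},
    {"travel":[0,0,0.005],"turn":[0,0,0]},
    {"travel":[0,0,0.005],"turn":[0,0,0]},
  ],
)

```text
time: 19.2
position: [0.4741, 0.2927, 0.0913]
tool_rot: [0.41, -3.114, 0.0]
ft_force: [-0.6, 0.6, -2.0]
grip_width: 0.244
grip_force: 60.0
```

Run:
```python
from h import *
import cv2
s,c,A=tool();print(np.round(c,4),s["ft_force"],s["torque"])
a=ctrl.get_image("scene")
cv2.imwrite("pics/s5.png",cv2.resize(a[150:270,370:490],(600,600),interpolation=cv2.INTER_CUBIC)[:,:,::-1])
```

```text
[4.741000e-01 2.927000e-01 9.130000e-02 1.950024e+02] [-0.5553502   0.61919734 -2.02139906] [0.12436472 0.05331306 0.02722922]
```

View pics/s5.png

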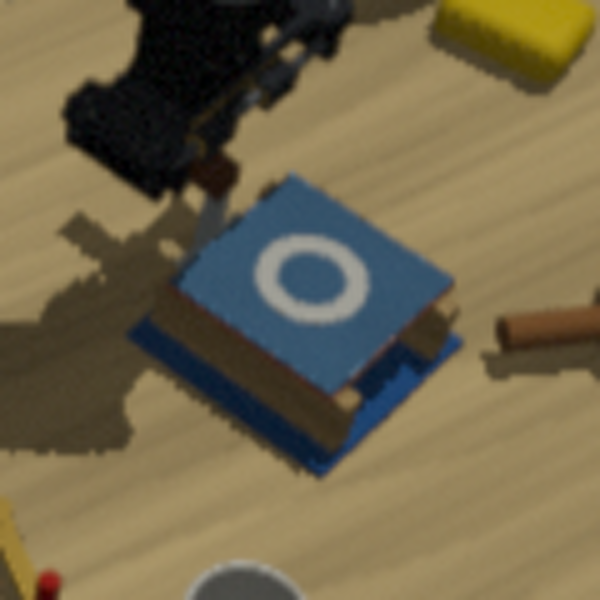

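The tile lies on the rack's rails with corners at (172,284), (334,393), (455,281) and (291,177). The wrist now carries only the lifter's weight.

Run:
```python
from h import *
import h
h.pix=lambda n,u:(np.array(u)+.5)/5-.5+[370,150]
S="scene"
t=fit([(S,(172,284),(-65,-65,63)),(S,(334,393),(65,-65,63)),(S,(455,281),(65,65,63)),(S,(291,177),(-65,65,63))],[.57,.3,.26],"tile")
r=fit([(S,(129,334),(-80,-75,8)),(S,(321,476),(80,-75,8)),(S,(462,343),(80,75,8)),(S,(360,397),(75,-44,55))],[.57,.3,.26],"rack")
for R in(np.array([.5769,.3176]),r[:2]):
    d=t[:2]-R;c,s=np.cos(.262),np.sin(.262);print("tile in rack",c*d[0]+s*d[1],-s*d[0]+c*d[1])
```

```text
tile [0.5744 0.321  0.2862] res [-1.1 -0.   0.1  1.3  0.7 -0.2  0.1 -1. ]
rack [0.5748 0.3188 0.2662] res [-0.9 -0.3  0.1  0.1  0.5 -0.3  0.2  0.4]
tile in rack -0.001546328999075679 0.003912096727648269
tile in rack 0.00019431443102310437 0.0021709593843054174
```

step_arm(
  commands=[
    {"travel":[0.008,0,0],"turn":[0,0,0]},
    {"travel":[0.02,0,0],"turn":[0,0,0]},
    {"travel":[0.035,0,0],"turn":[0,0,0]},
    {"travel":[0.05,0,0],"turn":[0,0,0]},
    {"travel":[0.065,0,0],"turn":[0,0,0]},
  ],
)

```text
time: 19.75
position: [0.4097, 0.2756, 0.0913]
tool_rot: [0.411, -3.114, 0.002]
ft_force: [0.1, 0.5, -2.5]
grip_width: 0.248
grip_force: 60.0
```

step_arm(
  commands=[
    {"travel":[0.015,0,0],"turn":[0,0,0]},
    {"travel":[0.03,0,0],"turn":[0,0,0]},
    {"travel":[0.045,0,0],"turn":[0,0,0]},
    {"travel":[0.06,0,0],"turn":[0,0,0]},
    {"travel":[0.07,0,0],"turn":[0,0,0]},
  ],
)

```text
time: 20.25
position: [0.3415, 0.257, 0.0906]
tool_rot: [0.411, -3.113, 0.004]
ft_force: [0.2, -0.5, -1.4]
grip_width: 0.245
grip_force: 60.0
```

step_arm(
  commands=[
    {"travel":[0,0,0],"turn":[0,0,0]},
    {"travel":[0,0,0],"turn":[0,0,0]},
  ],
)

```text
time: 20.45
position: [0.344, 0.2572, 0.0915]
tool_rot: [-0.409, 3.113, -0.003]
ft_force: [0.8, -0.1, -2.3]
grip_width: 0.245
grip_force: 60.0
```

Run:
```python
from h import *
s,c,A=tool();print(np.round(c,4),s["ft_force"],s["grip_width"])
plan([[*c[:2],.2,c[3]],[.40,.20,.2,188],[.44,.11,.2,179],[.4675,.0315,.2,170.7],[.4675,.0315,.0645,170.7]])
```

```text
[3.440000e-01 2.572000e-01 9.150000e-02 1.949748e+02] [ 0.8378932  -0.06522846 -2.30931028] 0.24476953198721166
[  0.344   0.257   0.2   194.975] travel [-0.      0.     -0.1085] turnz -0.0
[  0.4   0.2   0.2 188. ] travel [-0.0393 -0.0698 -0.    ] turnz 7.0
[4.40e-01 1.10e-01 2.00e-01 1.79e+02] travel [-0.0271 -0.0947 -0.    ] turnz 9
[4.680e-01 3.200e-02 2.000e-01 1.707e+02] travel [-0.0289 -0.078  -0.    ] turnz 8.3
[4.680e-01 3.200e-02 6.400e-02 1.707e+02] travel [0.     0.     0.1355] turnz -0.0
```

step_arm(
  commands=[
    {"travel":[0,0,-0.02],"turn":[0,0,0]},
    {"travel":[0,0,-0.05],"turn":[0,0,0]},
    {"travel":[0,0,-0.08],"turn":[0,0,0]},
    {"travel":[0,0,-0.1085],"turn":[0,0,0]},
    {"travel":[0,0,-0.1085],"turn":[0,0,0]},
  ],
)

```text
time: 20.95
position: [0.3465, 0.2592, 0.2036]
tool_rot: [-0.409, 3.107, 0.001]
ft_force: [0.4, 0.4, -2.5]
grip_width: 0.242
grip_force: 60.0
```

step_arm(
  commands=[
    {"travel":[-0.008,-0.014,0],"turn":[0,0,1.4]},
    {"travel":[-0.016,-0.028,0],"turn":[0,0,2.8]},
    {"travel":[-0.024,-0.042,0],"turn":[0,0,4.2]},
    {"travel":[-0.032,-0.056,0],"turn":[0,0,5.6]},
    {"travel":[-0.0393,-0.0698,0],"turn":[0,0,7]},
  ],
)

```text
time: 21.45
position: [0.4008, 0.1989, 0.1995]
tool_rot: [0.214, -3.133, -0.001]
ft_force: [-0.4, 0.7, -2.1]
grip_width: 0.25
grip_force: 60.0
```

step_arm(
  commands=[
    {"travel":[-0.0054,-0.019,0],"turn":[0,0,1.8]},
    {"travel":[-0.0108,-0.038,0],"turn":[0,0,3.6]},
    {"travel":[-0.0163,-0.057,0],"turn":[0,0,5.4]},
    {"travel":[-0.0217,-0.076,0],"turn":[0,0,7.2]},
    {"travel":[-0.0271,-0.0947,0],"turn":[0,0,9]},
  ],
)

```text
time: 21.95
position: [0.4405, 0.1087, 0.2001]
tool_rot: [0.033, 3.141, -0.001]
ft_force: [-0.0, 0.0, -2.5]
grip_width: 0.251
grip_force: 60.0
```

step_arm(
  commands=[
    {"travel":[-0.007,-0.019,0],"turn":[0,0,2]},
    {"travel":[-0.014,-0.038,0],"turn":[0,0,4]},
    {"travel":[-0.022,-0.059,0],"turn":[0,0,6.2]},
    {"travel":[-0.0289,-0.078,0],"turn":[0,0,8.3]},
    {"travel":[-0.0289,-0.078,0],"turn":[0,0,8.3]},
  ],
)

```text
time: 22.45
position: [0.4683, 0.0279, 0.1998]
tool_rot: [-0.266, -3.13, 0.0]
ft_force: [-0.6, 0.6, -2.2]
grip_width: 0.245
grip_force: 60.0
```

step_arm(
  commands=[
    {"travel":[0,0,0.02],"turn":[0,0,0]},
    {"travel":[0,0,0.045],"turn":[0,0,0]},
    {"travel":[0,0,0.07],"turn":[0,0,0]},
    {"travel":[0,0,0.09],"turn":[0,0,0]},
    {"travel":[0,0,0.1],"turn":[0,0,0]},
  ],
)

```text
time: 22.95
position: [0.4662, 0.0323, 0.0984]
tool_rot: [-0.254, -3.128, -0.001]
ft_force: [-0.3, -0.5, -3.4]
grip_width: 0.243
grip_force: 60.0
```

step_arm(
  commands=[
    {"travel":[0,0,0],"turn":[0,0,0]},
    {"travel":[0,0,0],"turn":[0,0,0]},
    {"travel":[0,0,0],"turn":[0,0,0]},
  ],
)

```text
time: 23.25
position: [0.4684, 0.0321, 0.1012]
tool_rot: [0.255, 3.129, -0.0]
ft_force: [0.1, 0.4, -2.6]
grip_width: 0.249
grip_force: 60.0
```

Run:
```python
from h import *
s,c,A=tool();print(np.round(c,4),s["ft_force"],s["grip_width"],A.round(3).tolist())
plan([[.4677,.0314,.0645,170.5]])
```

```text
[4.684000e-01 3.210000e-02 1.012000e-01 1.706928e+02] [ 0.1359328   0.41975174 -2.59928216] 0.24911446248846428 [[-0.987, 0.162, 0.002], [0.162, 0.987, -0.0], [-0.002, -0.0, -1.0]]
[4.680e-01 3.100e-02 6.400e-02 1.705e+02] travel [ 0.0006 -0.0008  0.0367] turnz 0.2
```

step_arm(
  commands=[
    {"travel":[0.0006,-0.0008,0.01],"turn":[0,0,0.2]},
    {"travel":[0.0006,-0.0008,0.02],"turn":[0,0,0.2]},
    {"travel":[0.0006,-0.0008,0.028],"turn":[0,0,0.2]},
    {"travel":[0.0006,-0.0008,0.033],"turn":[0,0,0.2]},
    {"travel":[0.0006,-0.0008,0.0365],"turn":[0,0,0.2]},
  ],
)

```text
time: 23.75
position: [0.4659, 0.0315, 0.0637]
tool_rot: [-0.26, -3.128, 0.001]
ft_force: [-13.8, -1.8, 36.0]
grip_width: 0.25
grip_force: 60.0
```

step_arm(
  commands=[
    {"travel":[0,0,0.0005],"turn":[0,0,0]},
    {"travel":[0,0,0.0005],"turn":[0,0,0]},
    {"travel":[0,0,0.0005],"turn":[0,0,0]},
  ],
)

```text
time: 24.05
position: [0.4662, 0.0315, 0.0639]
tool_rot: [-0.26, -3.129, 0.002]
ft_force: [-6.9, 0.2, 10.6]
grip_width: 0.249
grip_force: 60.0
```

The wrist reads 10 N of contact at the original grasp height. I release gently and check.

step_arm(
  commands=[
    {"travel":[0,0,-0.001],"turn":[0,0,0]},
    {"travel":[0,0,-0.001],"turn":[0,0,0]},
  ],
)

```text
time: 24.25
position: [0.4671, 0.0315, 0.0642]
tool_rot: [0.26, 3.13, 0.0]
ft_force: [-1.1, 0.3, -1.1]
grip_width: 0.243
grip_force: 60.0
```

step_arm(
  commands=[
    {"travel":[0,0,0],"turn":[0,0,0]},
    {"travel":[0,0,0],"turn":[0,0,0]},
    {"travel":[0,0,0],"turn":[0,0,0]},
    {"travel":[0,0,0],"turn":[0,0,0]},
  ],
  gripper=0.5,
)

```text
time: 24.65
position: [0.467, 0.0314, 0.0641]
tool_rot: [0.26, 3.13, 0.0]
ft_force: [-0.4, 0.9, 0.0]
grip_width: 0.472
grip_force: 0.0
```

step_arm(
  commands=[
    {"travel":[0,0,-0.03],"turn":[0,0,0]},
    {"travel":[0,0,-0.07],"turn":[0,0,0]},
    {"travel":[0,0,-0.11],"turn":[0,0,0]},
    {"travel":[0,0,-0.138],"turn":[0,0,0]},
    {"travel":[0,0,-0.138],"turn":[0,0,0]},
  ],
)

```text
time: 25.15
position: [0.4695, 0.0315, 0.206]
tool_rot: [0.26, 3.123, -0.003]
ft_force: [0.2, -0.5, 0.4]
grip_width: 0.496
grip_force: 0.0
```

Run:
```python
from h import *
import cv2
s,c,A=tool();print(np.round(c,4),s["ft_force"])
np.savez("w2.npz",A=A,p=s["position"])
w=ctrl.get_image("wrist");a=ctrl.get_image("scene");b=ctrl.get_image("side")
A1=cv2.resize(a[190:290,300:400],(400,400),interpolation=cv2.INTER_CUBIC)
B=cv2.resize(b[225:285,250:370],(400,200),interpolation=cv2.INTER_CUBIC)
W=w[100:400,200:400];W=np.vstack([W,np.zeros((300,200,3),np.uint8)])
cv2.imwrite("pics/end.png",np.hstack([np.vstack([A1,B]),W])[:,:,::-1])
```

```text
[4.695000e-01 3.150000e-02 2.060000e-01 1.704806e+02] [ 0.24187929 -0.45453451  0.35362934]
```

View pics/end.png

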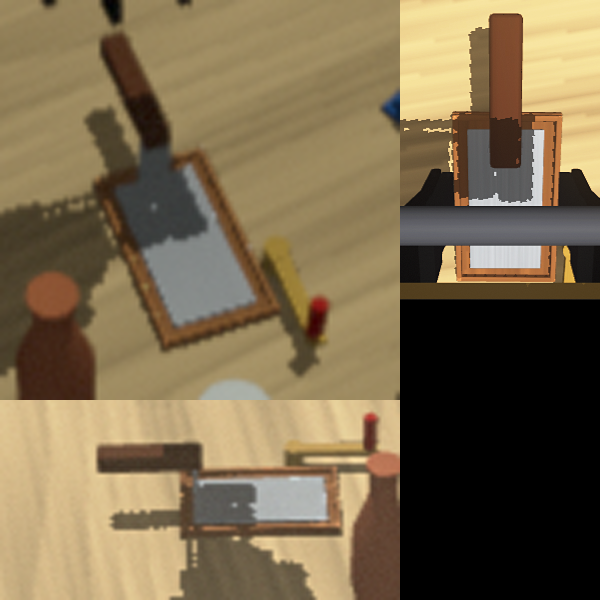

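The lifter lies flat inside the rim with an even gap all round, and the catch stands open. I check in code that the tile hasn't moved since it was set down, then hand in.

Run:
```python
from h import *
import cv2
a=ctrl.get_image("scene")[150:270,370:490]
b=cv2.resize(cv2.imread("pics/s5.png"),(120,120),interpolation=cv2.INTER_AREA)[:,:,::-1]
g=lambda i:cv2.cvtColor(np.ascontiguousarray(i),cv2.COLOR_RGB2GRAY).astype(np.float32)
sh=cv2.phaseCorrelate(g(a)[45:70,45:80],g(b)[45:70,45:80]);print(sh)
if max(map(abs,sh[0]))<1.2: print(ctrl.close_job())
```

```text
((0.045467807586582865, 0.5947842826181677), 1.0640674511591592)
the job is handed in; nothing more can be done
None
```

The job is handed in at about 25 s of the 72 s: the tile sits on the blue rack, about 4 mm or less off centre in the camera images, the lifter is flat in its dock and the catch is open; no verdict came back.

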